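# Put the sanding block away and press its tray into the push-push latch

## Task

Set the sanding block with the orange grip down flat in the open tray of the blue drawer box (do not drop it in), then press the tray in until its push-push latch catches, let go, and make sure it stays shut with the block lying in it. The latch is delicate: never push the tray with more than 12 N. Leave everything else on the bench and on the box where it is.

Things in the scene. Friction and masses are not known exactly. Their poses are not given: they have to be found in the camera images.
- sander: Sanding block, the one with the ORANGE grip, loose on the bench, 64 x 44 x 44 mm. Origin: centre of its underside, z up. A base plate 64 (x) x 44 (y) x 14 mm high (wood over a dark abrasive sole) carries an orange ridge to hold it by, 52 (x) x 24 (y) mm, from 14 to 44 mm high. About 0.12 kg.
- other_sander: The same sanding block but with a GREEN grip; a bystander. It lies on the other side of the drawer box from the orange one, and which is left or right changes.
- drawer_box: Blue drawer box fixed to the bench, 190 (x) x 150 (y) x 85 mm high, with a roof 8 mm thick. Origin: centre of its underside; its open front face lies at x = -95 mm of its own frame; its x axis points from the front inward, the direction in which the tray is pushed in.
- tray: Light wooden tray that slides along the box's x axis; starts pulled out, open from above. Origin: centre of the inner floor, 14 mm above the bench; axes as the box's. Inside 86 (x) x 112 (y) mm, side and back walls 20 mm high and 4 mm thick. The front panel, 12 mm thick and 140 mm wide, reaches from 8 mm below to 52 mm above the inner floor; its outer face lies at x = -55 mm.
- tray_grip (a point): Centre of the front face of the black grip block in the middle of the tray's front panel: the place to press. The grip is 36 mm wide (y), 28 mm high (20 to 48 mm above the bench) and stands 30 mm out from the panel; its flat front face looks along -x of the box. Meet it slowly (3 cm/s or less): a quick bump also exceeds the force limit.
- slide (a joint): How far the tray is out, m: gap between the back of its front panel and the box's face; falls as it is pushed in. Starts at 0.085 to 0.100. Free (1 N) until 30 mm before the latched position, then a sprung ejector resists, 3 N rising to 7 N. The latched position differs from start to start, anywhere from 0.012 to 0.036: feel for it. Not latched, it springs out to 0.042 to 0.066.
- latch_mid (a point): Push-push latch inside the back of the box (hidden; this point on the box is only a rough mark). It catches when the tray is pressed 8.5 mm BEYOND its latched position (7 N); 1 mm later a stiff rubber buffer adds 5 N per mm, so 12 N comes 2 mm after the catch. Let go, the tray comes back 8 mm and stays. Pressing a latched tray again frees it; let go too early, it springs out: press again.
- filler_tub: White open plastic tub, 96 mm across, 85 mm high; origin at its underside. Bystander.
- spatula: Wooden spatula lying flat, 161 x 22 x 5 mm. Bystander.
- foam_piece: White carved foam shape, about 215 x 110 x 45 mm, origin at the underside of its round end. Bystander.
- tape_roll: Brown roll of tape lying flat, 90 mm across, 24 mm high. Bystander.
- jar: Amber jar with a steel lid, 52 mm across, 70 mm high, standing on the roof of the drawer box, towards its back; origin at its underside. Bystander.
- foam_offcut: White foam offcut, 70 x 50 x 30 mm. Bystander.
There are look-alikes about, which are no part of the job. What is shaped like the sander but turquoise is not meant.

How it is judged:
By the outcome, as a careful person would: the job done as asked, in the order asked, and still so for the second after the job is handed in, with the robot touching nothing.
It also fails if it takes over 72 s, if anything falls off the work surface, if the arm or the gripper's body presses on something with over 40 N, if the wrist force passes 120 N, or if a joint passes its speed limit or range.

## Robot

A 6-joint arm with a two-finger parallel gripper is mounted at the origin on the work surface. World frame = base frame: x ahead of the robot, y to its left, z up, the work surface at z = 0. Lengths are in m, angles in rad, forces in N, time in s.
With the tool pointing down it reaches from about 0.275 to 0.725 m from the base axis. Payload 5.6 kg.
Tool frame: the origin (TCP) lies at the centre of the arm's flange, where the gripper is bolted on; the fingertips stand 173 mm ahead of it and the grasp point (between the pads) lies 155 mm ahead of it; z points along the fingers, y is the line along which they close (so a half turn about z gives the same grasp; the last joint's range is limited). The gripper opens to 85 mm and grips with 20 to 120 N. Pads are 22 mm wide; open, the fingers measure 114 mm over their backs; the gripper's body (76 mm by 85 mm) begins 54 mm behind the grasp point. The pads swing forward as they close: fully open they stand 13 mm farther back than shut.
Start: joints at [1.446, 0.255, 0.108, 0, -1.424, -0.285], TCP at [0.219, 0.504, 0.405] pointing down, gripper open.
Joint ranges: [-2.95, 2.95], [-1.21, 1.97], [-1.09, 1.5], [-2.87, 1.71], [-2.94, -0.07], [-3.05, 3.05]. Speed limits (rad/s): [2.57, 2.57, 3.14, 3.14, 3.14, 3.14].

## Interface

Orientations are given as a unit quaternion [w, x, y, z].
In Python, from workcell import * gives the robot as it stands.
- The arm moves only by the tool play_rows, never from a script. Its argument "increments" is a list of rows, each an object of numbers: "dx", "dy", "dz": the shift along the tool's x, y, z each as a share of 2.5 cm, from -1 to 1; "ax", "ay", "az": the turn, a rotation vector about the tool's x, y, z each as a share of pi rad, from -1 to 1. In form: [{"dx": .., "dy": .., "dz": .., "ax": .., "ay": .., "az": ..}, ...]. A call has 1 to 10 rows; each row shifts and turns the commanded pose from where the row before left it, along the tool's axes as they then stand; what a row does not reach is not made up. A row lasts 1/12 s, in which the tool goes at most 41.7 mm and 7.16 degrees, less where a joint would pass 70% of its speed; a pose out of reach is approached as far as the arm can. A call with a number of a shift or a turn outside -1 to 1 is refused whole. A call with a gripper value outside its range is refused whole. "claw" is the opening, from 0 (shut) to 1 (fully open), set as the call begins (left out, the last holds). The fingers move at their own pace and stop on an object; "newtons" is the grip in N (left out, the last holds). Time passes only in rows, so rows that do not move let the fingers close. It gives the time, the measured TCP pose, the force, the opening and the grip force at its end, in the units of the state.
- read_state(): the state, without advancing time (a new reading comes with each control period).
- read_camera(name): name is "scene" or "top" or "wrist"; returns the picture (480x640x3 uint8, red, green, blue); there is no depth.
- get_calibration(name): a dict with "fov_y" (degrees; the focal length in pixels is half the picture's height over the tangent of half this angle, whatever the lens; pixels are square), "cx", "cy" (the principal point, pixels), "position" and "orientation" of the camera in the world. Camera axes: x right, y down, z forward; pixel columns grow to the right and rows downward; lengths in m; the calibration is good to about 2 mm. The wrist camera is an equidistant fisheye: a pixel r from the principal point sees the ray r / f radians off the axis. A picture is of the moment at which its call begins: read the wrist's pose just before it. get_calibration takes no time and is no camera call; for the wrist camera it gives the pose at the moment of the call.
- hand_in(): hands the job in; it is judged then, once.
The state is a dict: "clock": time; "q": joint angles; "qvel": joint speeds; "joint_torque": joint torques, N m; "tcp_pos": TCP position; "orientation": TCP orientation; "contact_force": force on the tool from outside, world axes, zero at the start; "torque": the same for the moment, N m; "gripper_width": finger opening in m; "gripper_force": force on a finger pad.
Only numpy, scipy, OpenCV 4.12 (cv2) and the standard library are available. Lean on these libraries where they do the work, as an engineer would, in place of code of your own. Each camera call takes 0.05 s, during which the arm holds its last target. There are 200 camera calls.

## Working session

There is one attempt and no reset: what is moved stays moved. The work goes in short steps, Python scripts to look and compute and a tool call to move; the robot and the scene stay as the last step left them, time stands still between calls to the robot, and variables do not carry over. Pictures are saved under pics/ and viewed, at most 10 in all, crops included, and the job is handed in when it is done.

Besides the shell and the picture viewer there is one more tool, called after "Request:" by a JSON object that holds its "api" and its "payload". play_rows: Moves the arm, as the interface text tells. Its arguments: {"type":"object","properties":{"increments":{"type":"array"},"claw":{"type":"number"},"newtons":{"type":"number"}},"required":["increments"]}

```bash
mkdir -p pics; ls; python3 - <<'E'
from workcell import *
import cv2
s=read_state();print(s)
for n in("scene","top"):
    print(n,get_calibration(n));cv2.imwrite(f"pics/{n}0.png",read_camera(n)[:,:,::-1])
print(get_calibration("wrist"))
E
```

```text
pics
{'clock': 0.0, 'q': array([ 1.44561967e+00,  2.55763798e-01,  1.06999159e-01, -4.80497754e-04,
       -1.42393114e+00, -2.84613522e-01]), 'qvel': array([-0.00185307,  0.0011966 , -0.00027627, -0.00140052, -0.00058831,
       -0.00148978]), 'joint_torque': array([ 4.66460770e-04, -3.86625659e+01,  2.37940335e+01,  5.36500677e+00,
       -6.08370581e-03, -8.07259433e-07]), 'tcp_pos': array([0.21899034, 0.5043379 , 0.40378362]), 'orientation': array([ 9.65630787e-04,  9.79074667e-01, -2.03498989e-01, -1.61244039e-04]), 'contact_force': array([ 0.71973904,  0.50791473, -0.30800774]), 'torque': array([ 0.03662652,  0.05410763, -0.03125534]), 'gripper_force': 0.0, 'gripper_width': 0.08539175792722212}
scene {'fov_y': 45.90943706947872, 'cx': 319.838789439917, 'cy': 242.34818773125292, 'position': array([1.18313533, 0.42096772, 1.21001949]), 'orientation': array([-0.13171946,  0.42860603,  0.85679462, -0.25465632])}
top {'fov_y': 56.71017861123083, 'cx': 324.5678758674771, 'cy': 252.3886935049977, 'position': array([ 0.43859834, -0.02052506,  1.14619336]), 'orientation': array([-0.05237608,  0.70891149, -0.70246621,  0.03524875])}
{'fov_y': 65.70646984690485, 'cx': 317.77431012045207, 'cy': 237.66598550254173, 'position': array([0.29516769, 0.47044198, 0.37333424]), 'orientation': array([-0.0921024 , -0.54149923,  0.82411304,  0.13832364])}
```

View pics/top0.png

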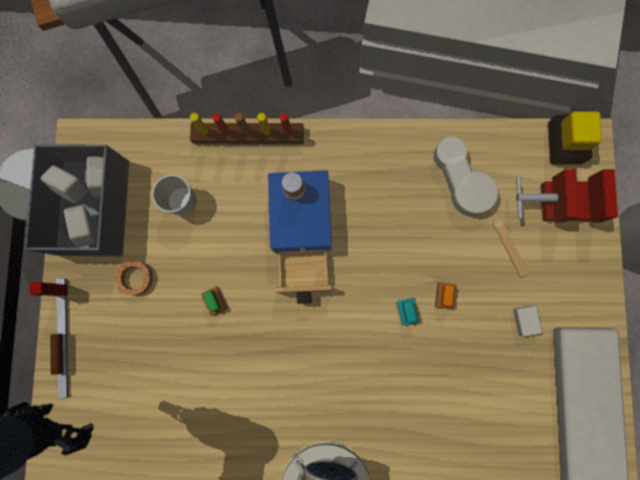

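View pics/scene0.png

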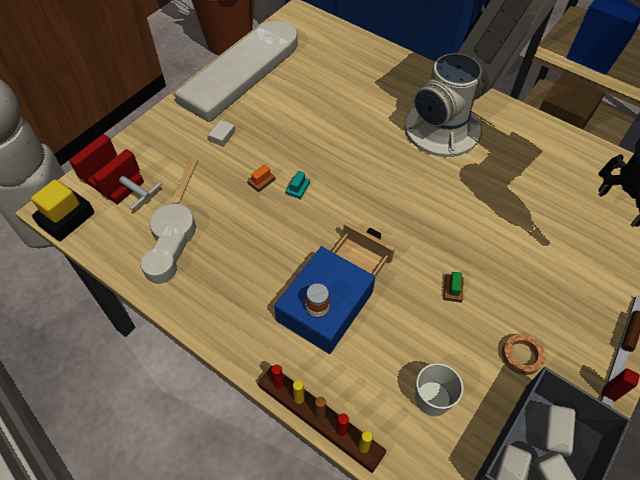

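The top view shows the orange sander at about (447,295), turquoise look-alike at (408,312), blue box roof centred near (300,210), and the black tray grip at (305,297). The scene view agrees: orange at (261,178).

```bash
cat > h.py <<'E'
from workcell import *
import cv2, numpy as np
from scipy.spatial.transform import Rotation as R
def rot(o): return R.from_quat(np.roll(o,-1))
def rays(px,c,fish=False):
    px=np.atleast_2d(px).astype(float)
    f=240/np.tan(np.radians(c["fov_y"]/2)); d=(px-[c["cx"],c["cy"]])/f
    if fish:
        r=np.linalg.norm(d,axis=1)+1e-9
        v=np.c_[d*(np.sin(r)/r)[:,None],np.cos(r)]
    else: v=np.c_[d,np.ones(len(d))]
    return rot(c["orientation"]).apply(v)
def plane(px,c,z,fish=False):
    v=rays(px,c,fish); p=c["position"]
    return (p+v*((z-p[2])/v[:,2])[:,None])[:,:2]
def project(P,c,fish=False):
    v=rot(c["orientation"]).inv().apply(np.atleast_2d(P)-c["position"])
    f=240/np.tan(np.radians(c["fov_y"]/2))
    if fish:
        n=np.hypot(v[:,0],v[:,1])+1e-9
        d=v[:,:2]*(np.arctan2(n,v[:,2])/n)[:,None]
    else: d=v[:,:2]/v[:,2:]
    return d*f+[c["cx"],c["cy"]]
def mask(im,lo,hi): return cv2.inRange(cv2.cvtColor(im,cv2.COLOR_RGB2HSV),lo,hi)
def blob(m,near):
    n,l,s,ce=cv2.connectedComponentsWithStats(m)
    k=[i for i in range(1,n) if s[i,4]>25]
    i=min(k,key=lambda i:np.hypot(*(ce[i]-near)))
    return (l==i).astype(np.uint8),ce[i],s[i]
def outline(m): return max(cv2.findContours(m,0,cv2.CHAIN_APPROX_NONE)[0],key=cv2.contourArea)[:,0]
def rect(P): return cv2.minAreaRect((np.asarray(P)*1000).astype(np.float32))
E
python3 - <<'E'
from h import *
for n,po,pb in(("top",(447,295),(300,210)),("scene",(261,178),(325,300))):
    im=cv2.imread(f"pics/{n}0.png")[:,:,::-1];c=get_calibration(n)
    m,ce,s=blob(mask(im,(8,190,150),(17,255,255)),po)
    print(n,"orange",ce,s,rect(plane(outline(m),c,0.044)),rect(plane(outline(m),c,0.03)))
    m,ce,s=blob(mask(im,(108,120,70),(125,255,255)),pb)
    o=outline(m);print("blue",ce,s,rect(plane(o,c,.085)))
    ap=cv2.approxPolyDP(o.astype(np.int32),4,True)[:,0]
    print(np.c_[ap,plane(ap,c,.085)].round(3).tolist())
a=cv2.imread("pics/top0.png");sc=cv2.imread("pics/scene0.png")
x=cv2.resize(a[160:330,250:470],(800,600*1),interpolation=cv2.INTER_CUBIC)
cv2.imwrite("pics/c.png",x)
E
```

```text
top orange [448.0867052  294.62427746] [443 285  11  20 173] ((473.78228759765625, -297.4531555175781), (21.473058700561523, 48.144325256347656), 83.04275512695312) ((474.2290954589844, -300.970703125), (21.74581527709961, 48.75587463378906), 83.04276275634766)
blue [299.80026144 213.72705882] [ 269  171   62   78 3825] ((675.58349609375, 69.07749938964844), (188.88406372070312, 145.1491241455078), 3.0531961917877197)
[[326.0, 171.0, 0.773, 0.005], [298.0, 172.0, 0.77, 0.074], [311.0, 187.0, 0.732, 0.041], [303.0, 202.0, 0.694, 0.06], [283.0, 194.0, 0.714, 0.109], [280.0, 180.0, 0.749, 0.118], [285.0, 173.0, 0.767, 0.106], [269.0, 174.0, 0.765, 0.145], [272.0, 248.0, 0.58, 0.133], [330.0, 245.0, 0.589, -0.007]]
scene orange [260.08264463 171.38016529] [252 165  18  14 121] ((477.046142578125, -294.6130676269531), (22.405000686645508, 49.914756774902344), 82.79116821289062) ((468.5682373046875, -303.204833984375), (22.674020767211914, 50.514068603515625), 82.79117584228516)
blue [326.87422286 291.44093735] [ 275  247  100   95 4182] ((683.2247314453125, 73.50382995605469), (191.38600158691406, 150.38731384277344), 3.2626333236694336)
[[321.0, 247.0, 0.594, -0.004], [275.0, 307.0, 0.782, 0.009], [330.0, 341.0, 0.774, 0.153], [374.0, 276.0, 0.585, 0.14]]
```

View pics/c.png

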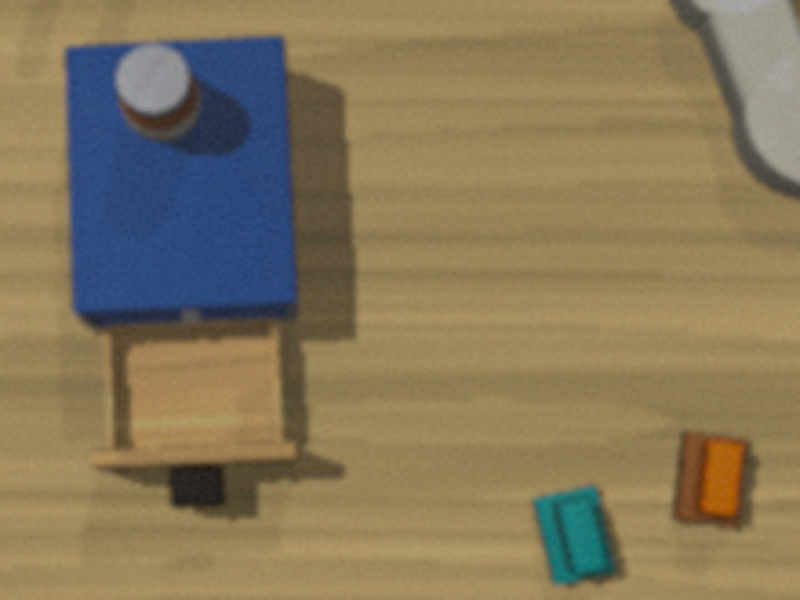

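The crop confirms the layout: the tray is fully in front of the roof edge and the grip is centred. The box is at about (0.68, 0.073) with yaw ≈ 3.2°, and the sander at about (0.475, -0.296) with yaw ≈ -7°. Two cameras agree within 3 mm, so I'm moving above the sander.

Request:
{"api": "play_rows", "payload": {"increments": [{"dx": 0.74,"dy": 0.84,"dz": 0},{"dx": 0.74,"dy": 0.84,"dz": 0},{"dx": 0.74,"dy": 0.84,"dz": 0},{"dx": 0.74,"dy": 0.84,"dz": 0},{"dx": 0.74,"dy": 0.84,"dz": 0},{"dx": 0.74,"dy": 0.84,"dz": 0},{"dx": 0.74,"dy": 0.84,"dz": 0},{"dx": 0.74,"dy": 0.84,"dz": 0},{"dx": 0.74,"dy": 0.84,"dz": 0},{"dx": 0.74,"dy": 0.84,"dz": 0}], "claw": 1}}

```text
$.increments[0]: bad value
```

Request:
{"api": "play_rows", "payload": {"increments": [{"dx": 0.74,"dy": 0.84,"dz": 0},{"dx": 0.74,"dy": 0.84,"dz": 0},{"dx": 0.74,"dy": 0.84,"dz": 0},{"dx": 0.74,"dy": 0.84,"dz": 0},{"dx": 0.74,"dy": 0.84,"dz": 0},{"dx": 0.74,"dy": 0.84,"dz": 0},{"dx": 0.74,"dy": 0.84,"dz": 0},{"dx": 0.74,"dy": 0.84,"dz": 0},{"dx": 0.74,"dy": 0.84,"dz": 0},{"dx": 0.74,"dy": 0.84,"dz": 0}]}}

```text
$.increments[0]: bad value
```

Request:
{"api": "play_rows", "payload": {"increments": [{"dx": 0.74,"dy": 0.84,"dz": 0.3},{"dx": 0.74,"dy": 0.84,"dz": 0.3},{"dx": 0.74,"dy": 0.84,"dz": 0.3},{"dx": 0.74,"dy": 0.84,"dz": 0.3},{"dx": 0.74,"dy": 0.84,"dz": 0.3},{"dx": 0.74,"dy": 0.84,"dz": 0.3},{"dx": 0.74,"dy": 0.84,"dz": 0.3},{"az": -0.0306,"dz": 0.3},{"az": -0.0306,"dz": 0.3},{"az": -0.0306,"dz": 0.3}]}}

```text
$.increments[0]: bad value
```

Request:
{"api": "play_rows", "payload": {"increments": [{"dz": 0},{"dz": 0}]}}

```text
$.increments[0]: bad value
```

```bash
cat >> h.py <<'E'
def go(target,yaw_deg):
    "share sums along tool x,y,z and az to reach target TCP with tool x at yaw_deg"
    s=read_state();q=rot(s["orientation"]);M=q.as_matrix();d=np.asarray(target)-s["tcp_pos"]
    yaw=np.degrees(np.arctan2(M[1,0],M[0,0]))
    print("clock",s["clock"],"tcp",s["tcp_pos"].round(4),"yaw",yaw.round(2),"tilt",M[:,2].round(4),"w",s["gripper_width"])
    print("sum shares dxyz",(M.T@d/0.025).round(3),"az",round(-(yaw_deg-yaw)/180,4),"F",s["contact_force"].round(2))
E
python3 - <<'E'
from h import *
c=get_calibration("wrist");im=read_camera("wrist");cv2.imwrite("pics/w1.png",im[:,:,::-1])
m,ce,s=blob(mask(im,(8,190,100),(17,255,255)),project([[.475,-.297,.044]],c,True)[0])
print(ce,s,rect(plane(outline(m),c,.044,True)))
go([.475,-.297,.189],-7)
E
```

```text
Traceback (most recent call last):
  File "h.py", line 28, in blob
    i=min(k,key=lambda i:np.hypot(*(ce[i]-near)))
ValueError: min() iterable argument is empty
```

View pics/w1.png

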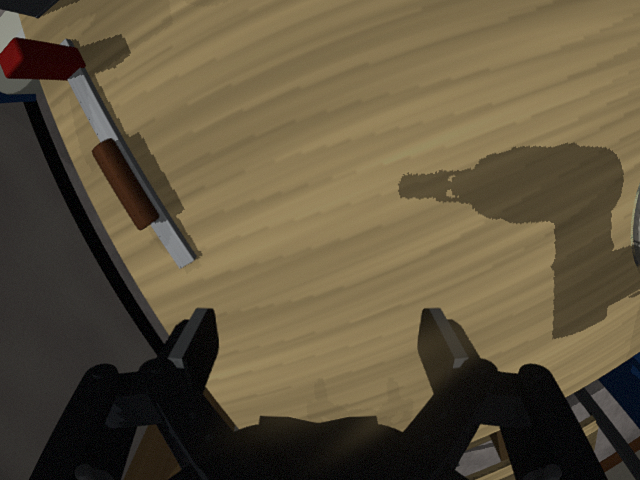

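The picture is from the start pose (fingers at the bottom, clamp at left) because all rows were refused: every row needs all six keys.

Request:
{"api": "play_rows", "payload": {"increments": [{"dx": 0.74,"dy": 0.84,"dz": 0,"ax": 0,"ay": 0,"az": 0},{"dx": 0.74,"dy": 0.84,"dz": 0,"ax": 0,"ay": 0,"az": 0},{"dx": 0.74,"dy": 0.84,"dz": 0,"ax": 0,"ay": 0,"az": 0},{"dx": 0.74,"dy": 0.84,"dz": 0,"ax": 0,"ay": 0,"az": 0},{"dx": 0.74,"dy": 0.84,"dz": 0,"ax": 0,"ay": 0,"az": 0},{"dx": 0.74,"dy": 0.84,"dz": 0,"ax": 0,"ay": 0,"az": 0},{"dx": 0.74,"dy": 0.84,"dz": 0,"ax": 0,"ay": 0,"az": 0},{"dx": 0.74,"dy": 0.84,"dz": 0,"ax": 0,"ay": 0,"az": 0},{"dx": 0.74,"dy": 0.84,"dz": 0,"ax": 0,"ay": 0,"az": 0},{"dx": 0.74,"dy": 0.84,"dz": 0,"ax": 0,"ay": 0,"az": 0}], "claw": 1}}

```text
clock: 0.98
tcp_pos: [0.3051, 0.2367, 0.4046]
orientation: [0.0, 0.979, -0.203, -0.0]
contact_force: [0.6, -0.6, 1.3]
gripper_width: 0.0856
gripper_force: 0.0
```

Request:
{"api": "play_rows", "payload": {"increments": [{"dx": 0.74,"dy": 0.84,"dz": 0,"ax": 0,"ay": 0,"az": 0},{"dx": 0.74,"dy": 0.84,"dz": 0,"ax": 0,"ay": 0,"az": 0},{"dx": 0.74,"dy": 0.84,"dz": 0,"ax": 0,"ay": 0,"az": 0},{"dx": 0.74,"dy": 0.84,"dz": 0,"ax": 0,"ay": 0,"az": 0},{"dx": 0.74,"dy": 0.84,"dz": 0,"ax": 0,"ay": 0,"az": 0},{"dx": 0.74,"dy": 0.84,"dz": 0,"ax": 0,"ay": 0,"az": 0},{"dx": 0.74,"dy": 0.84,"dz": 0,"ax": 0,"ay": 0,"az": 0},{"dx": 0.74,"dy": 0.84,"dz": 0,"ax": 0,"ay": 0,"az": 0},{"dx": 0.74,"dy": 0.84,"dz": 0,"ax": 0,"ay": 0,"az": 0},{"dx": 0.74,"dy": 0.84,"dz": 0,"ax": 0,"ay": 0,"az": 0}]}}

```text
clock: 1.82
tcp_pos: [0.3911, -0.0296, 0.4046]
orientation: [-0.0, 0.979, -0.203, -0.0]
contact_force: [0.8, 0.1, 0.9]
gripper_width: 0.0852
gripper_force: 0.0
```

Request:
{"api": "play_rows", "payload": {"increments": [{"dx": 0.74,"dy": 0.84,"dz": 0.3,"ax": 0,"ay": 0,"az": 0},{"dx": 0.74,"dy": 0.84,"dz": 0.3,"ax": 0,"ay": 0,"az": 0},{"dx": 0.74,"dy": 0.84,"dz": 0.3,"ax": 0,"ay": 0,"az": 0},{"dx": 0.74,"dy": 0.84,"dz": 0.3,"ax": 0,"ay": 0,"az": 0},{"dx": 0.74,"dy": 0.84,"dz": 0.3,"ax": 0,"ay": 0,"az": 0},{"dx": 0.74,"dy": 0.84,"dz": 0.3,"ax": 0,"ay": 0,"az": 0},{"dx": 0.74,"dy": 0.84,"dz": 0.3,"ax": 0,"ay": 0,"az": 0},{"dx": 0,"dy": 0,"dz": 0.3,"ax": 0,"ay": 0,"az": -0.0306},{"dx": 0,"dy": 0,"dz": 0.3,"ax": 0,"ay": 0,"az": -0.0306},{"dx": 0,"dy": 0,"dz": 0,"ax": 0,"ay": 0,"az": -0.0306}]}}

```text
clock: 2.65
tcp_pos: [0.4508, -0.215, 0.335]
orientation: [-0.001, 0.998, -0.059, -0.002]
contact_force: [-0.4, -0.0, 0.1]
gripper_width: 0.0854
gripper_force: 0.0
```

Request:
{"api": "play_rows", "payload": {"increments": [{"dx": 0,"dy": 0,"dz": 0,"ax": 0,"ay": 0,"az": 0},{"dx": 0,"dy": 0,"dz": 0,"ax": 0,"ay": 0,"az": 0}]}}

```text
clock: 2.82
tcp_pos: [0.4513, -0.2146, 0.3371]
orientation: [-0.0, 0.998, -0.062, -0.0]
contact_force: [0.2, -0.4, -0.4]
gripper_width: 0.0855
gripper_force: 0.0
```

```bash
python3 - <<'E'
from h import *
go([.475,-.297,.189],-7)
c=get_calibration("wrist");im=read_camera("wrist");cv2.imwrite("pics/w2.png",im[:,:,::-1])
p=project([[.475,-.297,.044]],c,True)[0];print(p)
m,ce,s=blob(mask(im,(6,180,60),(19,255,255)),p)
print(ce,s,rect(plane(outline(m),c,.044,True)))
E
```

```text
clock 2.8167 tcp [ 0.4513 -0.2146  0.3371] yaw -7.12 tilt [-4.e-04  0.e+00 -1.e+00] w 0.08548310631492678
sum shares dxyz [1.352 3.152 5.922] az -0.0007 F [ 0.17 -0.36 -0.37]
[424.10979293 184.35321495]
[419.23353293 182.39361277] [ 400  148   40   71 2505] ((476.00177001953125, -293.3649597167969), (28.73320770263672, 52.83255386352539), 83.02227783203125)
```

View pics/w2.png

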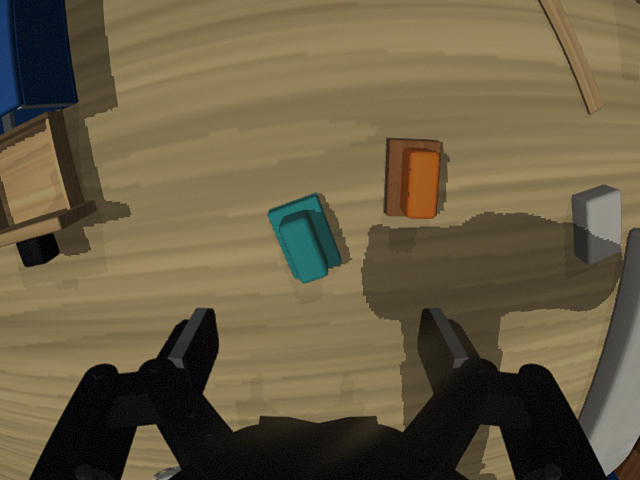

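The wrist view shows the orange ridge at (419,182), the turquoise block to its left at (305,240) and the tray at far left. Corrected for the visible ridge side, the sander is at (0.476, -0.296) with yaw -7°. I'll approach with the gripper partly open to clear the turquoise block.

Request:
{"api": "play_rows", "payload": {"increments": [{"dx": 0.346,"dy": 0.777,"dz": 0,"ax": 0,"ay": 0,"az": 0},{"dx": 0.346,"dy": 0.777,"dz": 0,"ax": 0,"ay": 0,"az": 0},{"dx": 0.346,"dy": 0.777,"dz": 0,"ax": 0,"ay": 0,"az": 0},{"dx": 0.346,"dy": 0.777,"dz": 0,"ax": 0,"ay": 0,"az": 0},{"dx": 0,"dy": 0,"dz": 0.7,"ax": 0,"ay": 0,"az": 0},{"dx": 0,"dy": 0,"dz": 0.7,"ax": 0,"ay": 0,"az": 0},{"dx": 0,"dy": 0,"dz": 0.7,"ax": 0,"ay": 0,"az": 0},{"dx": 0,"dy": 0,"dz": 0.7,"ax": 0,"ay": 0,"az": 0},{"dx": 0,"dy": 0,"dz": 0.7,"ax": 0,"ay": 0,"az": 0},{"dx": 0,"dy": 0,"dz": 0,"ax": 0,"ay": 0,"az": 0}], "claw": 0.7}}

```text
clock: 3.7
tcp_pos: [0.4752, -0.2952, 0.2464]
orientation: [-0.001, 0.998, -0.062, -0.003]
contact_force: [-0.0, 0.7, -0.5]
gripper_width: 0.0598
gripper_force: 0.0
```

```bash
python3 - <<'E'
from h import *
go([.476,-.296,.189],-7)
c=get_calibration("wrist");im=read_camera("wrist");cv2.imwrite("pics/w3.png",im[:,:,::-1])
p=project([[.476,-.296,.044]],c,True)[0];print(p)
m,ce,s=blob(mask(im,(6,180,60),(19,255,255)),p)
print(ce,s,rect(plane(outline(m),c,.044,True)))
E
```

```text
clock 3.7 tcp [ 0.4752 -0.2952  0.2464] yaw -7.11 tilt [-0.0054  0.0029 -1.    ] w 0.0597579109335025
sum shares dxyz [0.05  0.033 2.296] az -0.0006 F [-0.04  0.71 -0.52]
[318.88878983 277.46766189]
[321.11060109 269.04852459] [ 298  218   48  103 4575] ((478.7813415527344, -297.5180969238281), (23.947463989257812, 57.24729537963867), 83.116943359375)
```

View pics/w3.png

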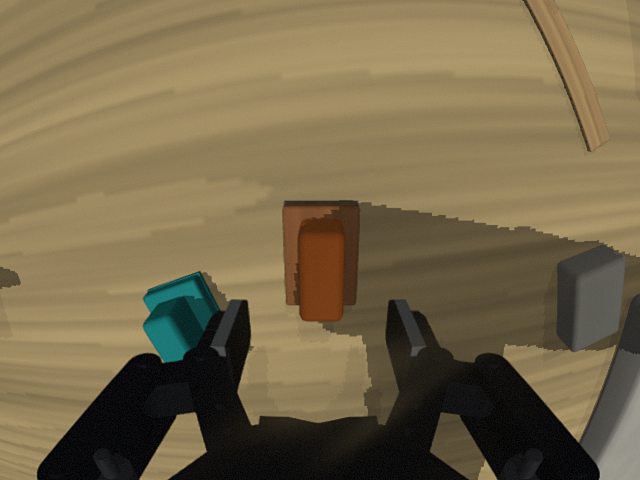

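The block is centred between the fingers, ridge centre at (321,269), refined to (0.476, -0.297). The turquoise block is near the left finger, so I'll narrow the opening further and go down and grip.

Request:
{"api": "play_rows", "payload": {"increments": [{"dx": 0.05,"dy": 0.07,"dz": 0,"ax": 0,"ay": 0,"az": 0},{"dx": 0,"dy": 0,"dz": 0.5,"ax": 0,"ay": 0,"az": 0},{"dx": 0,"dy": 0,"dz": 0.5,"ax": 0,"ay": 0,"az": 0},{"dx": 0,"dy": 0,"dz": 0.5,"ax": 0,"ay": 0,"az": 0},{"dx": 0,"dy": 0,"dz": 0.4,"ax": 0,"ay": 0,"az": 0},{"dx": 0,"dy": 0,"dz": 0.2,"ax": 0,"ay": 0,"az": 0},{"dx": 0,"dy": 0,"dz": 0.1,"ax": 0,"ay": 0,"az": 0},{"dx": 0,"dy": 0,"dz": 0,"ax": 0,"ay": 0,"az": 0},{"dx": 0,"dy": 0,"dz": 0,"ax": 0,"ay": 0,"az": 0}], "claw": 0.55}}

```text
clock: 4.5
tcp_pos: [0.4777, -0.298, 0.1954]
orientation: [0.0, 0.998, -0.061, 0.001]
contact_force: [-0.2, 0.4, -0.4]
gripper_width: 0.047
gripper_force: 0.0
```

Request:
{"api": "play_rows", "payload": {"increments": [{"dx": 0,"dy": 0,"dz": 0,"ax": 0,"ay": 0,"az": 0},{"dx": 0,"dy": 0,"dz": 0,"ax": 0,"ay": 0,"az": 0},{"dx": 0,"dy": 0,"dz": 0,"ax": 0,"ay": 0,"az": 0},{"dx": 0,"dy": 0,"dz": 0,"ax": 0,"ay": 0,"az": 0},{"dx": 0,"dy": 0,"dz": 0,"ax": 0,"ay": 0,"az": 0},{"dx": 0,"dy": 0,"dz": 0,"ax": 0,"ay": 0,"az": 0},{"dx": 0,"dy": 0,"dz": 0,"ax": 0,"ay": 0,"az": 0},{"dx": 0,"dy": 0,"dz": 0,"ax": 0,"ay": 0,"az": 0}], "claw": 0, "newtons": 40}}

```text
clock: 5.17
tcp_pos: [0.4777, -0.2979, 0.1955]
orientation: [0.0, 0.998, -0.06, 0.001]
contact_force: [0.1, 1.1, 4.2]
gripper_width: 0.0231
gripper_force: 40.5
```

Request:
{"api": "play_rows", "payload": {"increments": [{"dx": 0,"dy": 0,"dz": -0.3,"ax": 0,"ay": 0,"az": 0},{"dx": 0,"dy": 0,"dz": -0.6,"ax": 0,"ay": 0,"az": 0},{"dx": 0,"dy": 0,"dz": -1,"ax": 0,"ay": 0,"az": 0},{"dx": 0,"dy": 0,"dz": -1,"ax": 0,"ay": 0,"az": 0},{"dx": 0,"dy": 0,"dz": -1,"ax": 0,"ay": 0,"az": 0},{"dx": 0,"dy": 0,"dz": -1,"ax": 0,"ay": 0,"az": 0},{"dx": 0,"dy": 0,"dz": -0.6,"ax": 0,"ay": 0,"az": 0},{"dx": 0,"dy": 0,"dz": -0.3,"ax": 0,"ay": 0,"az": 0},{"dx": -0.15,"dy": -0.4,"dz": 0,"ax": 0,"ay": 0,"az": 0},{"dx": -0.2,"dy": -0.8,"dz": 0,"ax": 0,"ay": 0,"az": 0}]}}

```text
clock: 6.0
tcp_pos: [0.4718, -0.2673, 0.3385]
orientation: [-0.0, 0.998, -0.062, -0.001]
contact_force: [-0.1, 0.8, -1.5]
gripper_width: 0.0233
gripper_force: 39.8
```

Request:
{"api": "play_rows", "payload": {"increments": [{"dx": -0.2,"dy": -1,"dz": 0,"ax": 0,"ay": 0,"az": 0},{"dx": -0.2,"dy": -1,"dz": 0,"ax": 0,"ay": 0,"az": 0},{"dx": -0.2,"dy": -1,"dz": 0,"ax": 0,"ay": 0,"az": 0},{"dx": -0.2,"dy": -1,"dz": 0,"ax": 0,"ay": 0,"az": 0},{"dx": -0.2,"dy": -1,"dz": 0,"ax": 0,"ay": 0,"az": 0},{"dx": -0.2,"dy": -1,"dz": 0,"ax": 0,"ay": 0,"az": 0},{"dx": -0.2,"dy": -1,"dz": 0,"ax": 0,"ay": 0,"az": 0},{"dx": -0.2,"dy": -1,"dz": 0,"ax": 0,"ay": 0,"az": 0},{"dx": -0.2,"dy": -1,"dz": 0,"ax": 0,"ay": 0,"az": 0},{"dx": -0.2,"dy": -1,"dz": 0,"ax": 0,"ay": 0,"az": 0}]}}

```text
clock: 6.83
tcp_pos: [0.4516, -0.0113, 0.3381]
orientation: [0.0, 0.998, -0.061, -0.002]
contact_force: [0.5, 0.4, -0.9]
gripper_width: 0.0231
gripper_force: 39.7
```

Request:
{"api": "play_rows", "payload": {"increments": [{"dx": -0.2,"dy": -1,"dz": 0,"ax": 0,"ay": 0,"az": 0},{"dx": -0.2,"dy": -1,"dz": 0,"ax": 0,"ay": 0,"az": 0},{"dx": -0.1,"dy": -0.7,"dz": 0,"ax": 0,"ay": 0,"az": 0},{"dx": 0,"dy": -0.4,"dz": 0,"ax": 0,"ay": 0,"az": 0},{"dx": 0,"dy": 0,"dz": 0,"ax": 0,"ay": 0,"az": -0.019},{"dx": 0,"dy": 0,"dz": 0,"ax": 0,"ay": 0,"az": -0.019},{"dx": 0,"dy": 0,"dz": 0,"ax": 0,"ay": 0,"az": -0.019},{"dx": 0,"dy": 0,"dz": 0,"ax": 0,"ay": 0,"az": 0},{"dx": 0,"dy": 0,"dz": 0,"ax": 0,"ay": 0,"az": 0}]}}

```text
clock: 7.58
tcp_pos: [0.4495, 0.0655, 0.3388]
orientation: [0.0, 1.0, 0.028, -0.001]
contact_force: [1.2, 0.3, -1.1]
gripper_width: 0.0233
gripper_force: 39.7
```

```bash
python3 - <<'E'
from h import *
go([.538,.065,.25],3.2)
c=get_calibration("wrist");im=read_camera("wrist");cv2.imwrite("pics/w4.png",im[:,:,::-1])
import json;json.dump({k:(v.tolist() if hasattr(v,'tolist') else v) for k,v in c.items()},open("w4.json","w"))
m,ce,s=blob(mask(im,(108,120,40),(125,255,255)),project([[.68,.073,.085]],c,True)[0])
print(ce,s)
E
```

```text
clock 7.5833 tcp [0.4495 0.0655 0.3388] yaw 3.19 tilt [-1.8e-03 -6.0e-04 -1.0e+00] w 0.02325289647417933
sum shares dxyz [3.54  0.214 3.547] az -0.0001 F [ 1.21  0.33 -1.13]
[328.01720311  22.68401776] [ 206    0  244   54 9010]
```

View pics/w4.png

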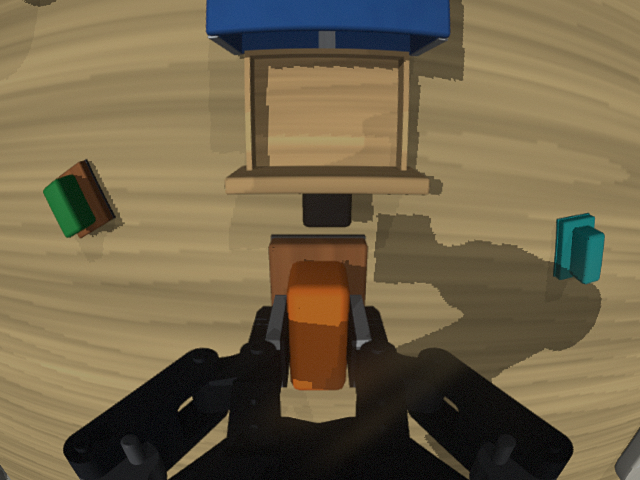

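The block hangs level in the gripper (ridge centre about (318,325)). Tray panel ends are at about (225,185) and (440,185), the grip at (327,210), and the roof front edge at (207,35)–(449,38). I'll fit the tray model to these.

```bash
python3 - <<'E'
from h import *
import json
c={k:(np.array(v) if isinstance(v,list) else v) for k,v in json.load(open("w4.json")).items()}
f=lambda p,z:plane(p,c,z,True).round(4).tolist()
print("roof edge",f([(207,36),(449,38)],.085))
print("panel outer top",f([(225,192),(428,194)],.066),"ends",f([(225,180),(442,182)],.066))
print("wall tops x",f([(248,110),(405,110)],.034),"back wall outer",f([(328,52)],.034),"grip top front",f([(303,226),(351,226)],.048))
b=np.array([.68,.073]);y=np.radians(3.2);X=np.array([np.cos(y),np.sin(y)]);Y=np.array([-X[1],X[0]])
im=cv2.imread("pics/w4.png")
out=cv2.resize(im[0:240,180:480],None,fx=2.6,fy=2.5,interpolation=cv2.INTER_CUBIC)
def line(P,col):
    P=np.array([[*(b+p[0]*X+p[1]*Y),p[2]] for p in P]);px=project(P,c,True)
    cv2.polylines(out,[((px-[180,0])*[2.6,2.5]).astype(np.int32)],True,col,1)
t=-.142
line([(-.095,-.075,.085),(-.095,.075,.085)],(0,255,255))
line([(t-.055,-.07,.066),(t-.055,.07,.066),(t-.043,.07,.066),(t-.043,-.07,.066)],(0,0,255))
line([(t-.043,-.056,.034),(t-.043,.056,.034),(t+.043,.056,.034),(t+.043,-.056,.034)],(0,255,0))
line([(t-.043,-.056,.014),(t-.043,.056,.014),(t+.043,.056,.014),(t+.043,-.056,.014)],(255,255,0))
line([(t-.085,-.018,.048),(t-.085,.018,.048),(t-.055,.018,.048),(t-.055,-.018,.048)],(255,0,255))
cv2.imwrite("pics/o4.png",out)
E
```

```text
roof edge [[0.579, 0.1392], [0.5877, -0.0069]]
panel outer top [[0.4773, 0.1297], [0.4841, -0.0086]] ends [[0.4856, 0.1297], [0.4934, -0.0177]]
wall tops x [[0.5328, 0.121], [0.54, 0.006]] back wall outer [[0.5782, 0.0651]] grip top front [[0.4503, 0.0759], [0.4523, 0.0407]]
```

View pics/o4.png

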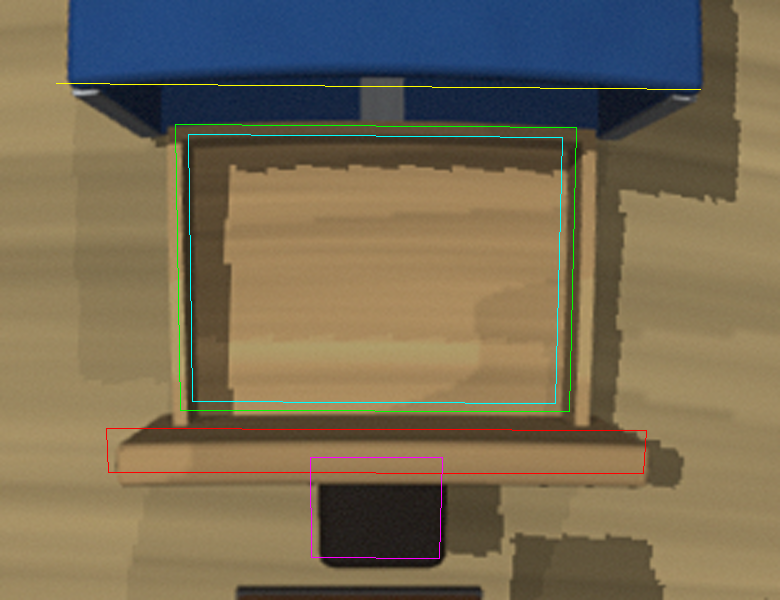

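Overlay: the model needs to shift about +5 px in columns (1.5 mm to -y) and 12 px down (3 mm outward). So the tray centre is (0.535, 0.0635), the grip face centre is about (0.450, 0.059), and yaw is 3.2°. I'm carrying the block over the tray and lowering it.

Request:
{"api": "play_rows", "payload": {"increments": [{"dx": 0.5,"dy": 0.04,"dz": 0,"ax": 0,"ay": 0,"az": 0},{"dx": 0.8,"dy": 0.06,"dz": 0,"ax": 0,"ay": 0,"az": 0},{"dx": 0.9,"dy": 0.07,"dz": 0,"ax": 0,"ay": 0,"az": 0},{"dx": 0.8,"dy": 0.06,"dz": 0,"ax": 0,"ay": 0,"az": 0},{"dx": 0.45,"dy": 0.04,"dz": 0,"ax": 0,"ay": 0,"az": 0},{"dx": 0,"dy": 0,"dz": 0.8,"ax": 0,"ay": 0,"az": 0},{"dx": 0,"dy": 0,"dz": 0.8,"ax": 0,"ay": 0,"az": 0},{"dx": 0,"dy": 0,"dz": 0.8,"ax": 0,"ay": 0,"az": 0},{"dx": 0,"dy": 0,"dz": 0,"ax": 0,"ay": 0,"az": 0},{"dx": 0,"dy": 0,"dz": 0,"ax": 0,"ay": 0,"az": 0}]}}

```text
clock: 8.47
tcp_pos: [0.5361, 0.0636, 0.2789]
orientation: [0.001, 1.0, 0.028, -0.001]
contact_force: [-0.1, -0.2, -0.5]
gripper_width: 0.0233
gripper_force: 39.7
```

```bash
python3 - <<'E'
from h import *
go([.536,.0635,.2105],3.2)
E
```

```text
clock 8.4667 tcp [0.5361 0.0636 0.2789] yaw 3.24 tilt [-0.0026 -0.0014 -1.    ] w 0.02325634004042884
sum shares dxyz [3.000e-03 1.000e-03 2.737e+00] az 0.0002 F [-0.09 -0.16 -0.5 ]
```

Request:
{"api": "play_rows", "payload": {"increments": [{"dx": 0,"dy": 0,"dz": 0.5,"ax": 0,"ay": 0,"az": 0},{"dx": 0,"dy": 0,"dz": 0.6,"ax": 0,"ay": 0,"az": 0},{"dx": 0,"dy": 0,"dz": 0.6,"ax": 0,"ay": 0,"az": 0},{"dx": 0,"dy": 0,"dz": 0.4,"ax": 0,"ay": 0,"az": 0},{"dx": 0,"dy": 0,"dz": 0.2,"ax": 0,"ay": 0,"az": 0},{"dx": 0,"dy": 0,"dz": 0.1,"ax": 0,"ay": 0,"az": 0},{"dx": 0,"dy": 0,"dz": 0.1,"ax": 0,"ay": 0,"az": 0},{"dx": 0,"dy": 0,"dz": 0,"ax": 0,"ay": 0,"az": 0},{"dx": 0,"dy": 0,"dz": 0,"ax": 0,"ay": 0,"az": 0}]}}

```text
clock: 9.22
tcp_pos: [0.5367, 0.064, 0.2179]
orientation: [-0.0, 1.0, 0.029, 0.001]
contact_force: [-1.0, 0.5, -1.2]
gripper_width: 0.023
gripper_force: 39.7
```

Request:
{"api": "play_rows", "payload": {"increments": [{"dx": 0,"dy": 0,"dz": 0.06,"ax": 0,"ay": 0,"az": 0},{"dx": 0,"dy": 0,"dz": 0.06,"ax": 0,"ay": 0,"az": 0},{"dx": 0,"dy": 0,"dz": 0,"ax": 0,"ay": 0,"az": 0}]}}

```text
clock: 9.47
tcp_pos: [0.5363, 0.0639, 0.2141]
orientation: [-0.0, 1.0, 0.029, -0.0]
contact_force: [-1.1, 0.1, -0.2]
gripper_width: 0.0233
gripper_force: 39.7
```

Request:
{"api": "play_rows", "payload": {"increments": [{"dx": 0,"dy": 0,"dz": 0.06,"ax": 0,"ay": 0,"az": 0},{"dx": 0,"dy": 0,"dz": 0.06,"ax": 0,"ay": 0,"az": 0},{"dx": 0,"dy": 0,"dz": 0,"ax": 0,"ay": 0,"az": 0}]}}

```text
clock: 9.72
tcp_pos: [0.5362, 0.0639, 0.2108]
orientation: [0.0, 1.0, 0.029, -0.0]
contact_force: [0.4, -0.4, -1.9]
gripper_width: 0.0228
gripper_force: 39.7
```

Request:
{"api": "play_rows", "payload": {"increments": [{"dx": 0,"dy": 0,"dz": 0.04,"ax": 0,"ay": 0,"az": 0},{"dx": 0,"dy": 0,"dz": 0,"ax": 0,"ay": 0,"az": 0},{"dx": 0,"dy": 0,"dz": 0,"ax": 0,"ay": 0,"az": 0}]}}

```text
clock: 9.97
tcp_pos: [0.5364, 0.0639, 0.2101]
orientation: [0.0, 1.0, 0.029, -0.0]
contact_force: [-0.3, 0.4, -1.3]
gripper_width: 0.0232
gripper_force: 39.7
```

Request:
{"api": "play_rows", "payload": {"increments": [{"dx": 0,"dy": 0,"dz": 0.04,"ax": 0,"ay": 0,"az": 0},{"dx": 0,"dy": 0,"dz": 0,"ax": 0,"ay": 0,"az": 0},{"dx": 0,"dy": 0,"dz": 0,"ax": 0,"ay": 0,"az": 0}]}}

```text
clock: 10.22
tcp_pos: [0.5366, 0.064, 0.2095]
orientation: [-0.0, 1.0, 0.029, 0.0]
contact_force: [0.8, 0.3, 1.2]
gripper_width: 0.0231
gripper_force: 39.9
```

Request:
{"api": "play_rows", "payload": {"increments": [{"dx": 0,"dy": 0,"dz": 0.03,"ax": 0,"ay": 0,"az": 0},{"dx": 0,"dy": 0,"dz": 0,"ax": 0,"ay": 0,"az": 0},{"dx": 0,"dy": 0,"dz": 0,"ax": 0,"ay": 0,"az": 0}]}}

```text
clock: 10.47
tcp_pos: [0.537, 0.064, 0.2094]
orientation: [-0.0, 1.0, 0.029, 0.001]
contact_force: [0.2, -0.0, 5.1]
gripper_width: 0.0235
gripper_force: 40.6
```

The block touches at exactly the expected height (0.2095). Releasing and retreating up.

Request:
{"api": "play_rows", "payload": {"increments": [{"dx": 0,"dy": 0,"dz": 0,"ax": 0,"ay": 0,"az": 0},{"dx": 0,"dy": 0,"dz": 0,"ax": 0,"ay": 0,"az": 0},{"dx": 0,"dy": 0,"dz": 0,"ax": 0,"ay": 0,"az": 0},{"dx": 0,"dy": 0,"dz": 0,"ax": 0,"ay": 0,"az": 0},{"dx": 0,"dy": 0,"dz": -0.2,"ax": 0,"ay": 0,"az": 0},{"dx": 0,"dy": 0,"dz": -0.5,"ax": 0,"ay": 0,"az": 0},{"dx": 0,"dy": 0,"dz": -1,"ax": 0,"ay": 0,"az": 0},{"dx": 0,"dy": 0,"dz": -1,"ax": 0,"ay": 0,"az": 0},{"dx": 0,"dy": 0,"dz": -1,"ax": 0,"ay": 0,"az": 0},{"dx": 0,"dy": 0,"dz": -0.4,"ax": 0,"ay": 0,"az": 0}], "claw": 0.45}}

```text
clock: 11.3
tcp_pos: [0.5371, 0.064, 0.315]
orientation: [-0.0, 1.0, 0.029, 0.003]
contact_force: [1.0, 0.6, -0.1]
gripper_width: 0.0386
gripper_force: 0.0
```

Request:
{"api": "play_rows", "payload": {"increments": [{"dx": -0.6,"dy": 0,"dz": 0,"ax": 0,"ay": 0,"az": 0},{"dx": -1,"dy": 0,"dz": 0,"ax": 0,"ay": 0,"az": 0},{"dx": -1,"dy": 0,"dz": 0,"ax": 0,"ay": 0,"az": 0},{"dx": -1,"dy": 0,"dz": 0,"ax": 0,"ay": 0,"az": 0},{"dx": -0.9,"dy": 0,"dz": 0,"ax": 0,"ay": 0,"az": 0},{"dx": 0,"dy": 0,"dz": 0,"ax": 0,"ay": 0,"az": 0},{"dx": 0,"dy": 0,"dz": 0,"ax": 0,"ay": 0,"az": 0},{"dx": 0,"dy": 0,"dz": 0,"ax": 0,"ay": 0,"az": 0}], "claw": 0}}

```text
clock: 11.97
tcp_pos: [0.4244, 0.0576, 0.3112]
orientation: [-0.0, 1.0, 0.029, 0.0]
contact_force: [0.6, -0.1, -0.5]
gripper_width: -0.0
gripper_force: 0.0
```

```bash
python3 - <<'E'
from h import *
c=get_calibration("wrist");im=read_camera("wrist");cv2.imwrite("pics/w5.png",im[:,:,::-1])
go([.428,.0575,.205],3.2)
m,ce,s=blob(mask(im,(0,0,0),(179,255,45)),project([[.451,.059,.048]],c,True)[0]);print(ce,s,project([[.451,.059,.048]],c,True)[0])
E
```

```text
clock 12.0167 tcp [0.4247 0.0576 0.3111] yaw 3.3 tilt [ 4.e-04  1.e-04 -1.e+00] w -3.477153196625768e-05
sum shares dxyz [0.131 0.011 4.242] az 0.0006 F [ 0.7  -0.41  0.48]
[318.23038774 180.75112714] [ 291  161   56   41 2218] [317.59864283 202.43278805]
```

View pics/w5.png

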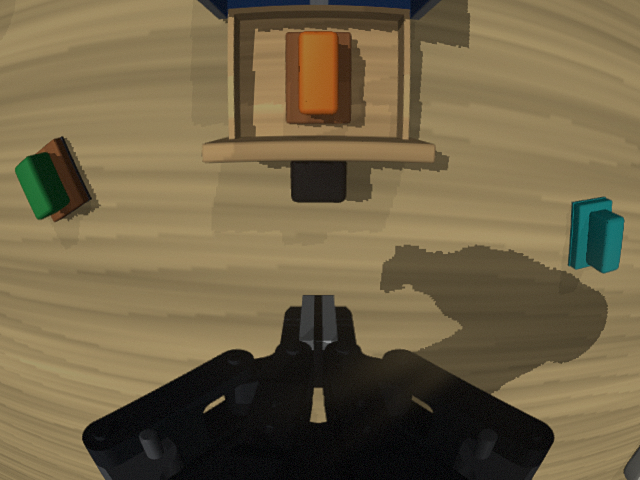

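The block lies flat within the tray (centre (319,75)), and the grip at (318,181) is in line with the closed fingers. I'm lowering in front of the grip.

Request:
{"api": "play_rows", "payload": {"increments": [{"dx": -0.2,"dy": 0,"dz": 0.4,"ax": 0,"ay": 0,"az": 0},{"dx": 0,"dy": 0,"dz": 0.8,"ax": 0,"ay": 0,"az": 0},{"dx": 0,"dy": 0,"dz": 0.9,"ax": 0,"ay": 0,"az": 0},{"dx": 0,"dy": 0,"dz": 0.9,"ax": 0,"ay": 0,"az": 0},{"dx": 0,"dy": 0,"dz": 0.8,"ax": 0,"ay": 0,"az": 0},{"dx": 0,"dy": 0,"dz": 0.4,"ax": 0,"ay": 0,"az": 0},{"dx": 0,"dy": 0,"dz": 0.2,"ax": 0,"ay": 0,"az": 0},{"dx": 0,"dy": 0,"dz": 0,"ax": 0,"ay": 0,"az": 0},{"dx": 0,"dy": 0,"dz": 0,"ax": 0,"ay": 0,"az": 0},{"dx": 0,"dy": 0,"dz": 0,"ax": 0,"ay": 0,"az": 0}], "newtons": 60}}

```text
clock: 12.85
tcp_pos: [0.4198, 0.0574, 0.2017]
orientation: [-0.0, 1.0, 0.029, 0.001]
contact_force: [0.2, -0.6, 0.5]
gripper_width: -0.0004
gripper_force: 0.0
```

```bash
python3 - <<'E'
from h import *
go([.438,.0583,.200],3.2)
E
```

```text
clock 12.85 tcp [0.4198 0.0574 0.2017] yaw 3.31 tilt [ 1.5e-03  5.0e-04 -1.0e+00] w -0.0004459710279208468
sum shares dxyz [0.73  0.005 0.068] az 0.0006 F [ 0.2  -0.6   0.54]
```

Request:
{"api": "play_rows", "payload": {"increments": [{"dx": 0.06,"dy": 0,"dz": 0,"ax": 0,"ay": 0,"az": 0},{"dx": 0.06,"dy": 0,"dz": 0,"ax": 0,"ay": 0,"az": 0},{"dx": 0.06,"dy": 0,"dz": 0,"ax": 0,"ay": 0,"az": 0},{"dx": 0.06,"dy": 0,"dz": 0,"ax": 0,"ay": 0,"az": 0},{"dx": 0.06,"dy": 0,"dz": 0,"ax": 0,"ay": 0,"az": 0},{"dx": 0.06,"dy": 0,"dz": 0,"ax": 0,"ay": 0,"az": 0},{"dx": 0.06,"dy": 0,"dz": 0,"ax": 0,"ay": 0,"az": 0},{"dx": 0.04,"dy": 0,"dz": 0,"ax": 0,"ay": 0,"az": 0},{"dx": 0.04,"dy": 0,"dz": 0,"ax": 0,"ay": 0,"az": 0},{"dx": 0.04,"dy": 0,"dz": 0,"ax": 0,"ay": 0,"az": 0}]}}

```text
clock: 13.68
tcp_pos: [0.4326, 0.0579, 0.2009]
orientation: [0.0, 1.0, 0.029, -0.0]
contact_force: [-0.3, 0.0, -0.1]
gripper_width: 0.0006
gripper_force: 0.0
```

Request:
{"api": "play_rows", "payload": {"increments": [{"dx": 0.04,"dy": 0,"dz": 0,"ax": 0,"ay": 0,"az": 0},{"dx": 0.04,"dy": 0,"dz": 0,"ax": 0,"ay": 0,"az": 0},{"dx": 0.04,"dy": 0,"dz": 0,"ax": 0,"ay": 0,"az": 0},{"dx": 0.04,"dy": 0,"dz": 0,"ax": 0,"ay": 0,"az": 0},{"dx": 0.04,"dy": 0,"dz": 0,"ax": 0,"ay": 0,"az": 0},{"dx": 0.04,"dy": 0,"dz": 0,"ax": 0,"ay": 0,"az": 0},{"dx": 0.04,"dy": 0,"dz": 0,"ax": 0,"ay": 0,"az": 0},{"dx": 0.04,"dy": 0,"dz": 0,"ax": 0,"ay": 0,"az": 0},{"dx": 0.04,"dy": 0,"dz": 0,"ax": 0,"ay": 0,"az": 0},{"dx": 0.04,"dy": 0,"dz": 0,"ax": 0,"ay": 0,"az": 0}]}}

```text
clock: 14.52
tcp_pos: [0.4425, 0.0585, 0.2009]
orientation: [0.0, 1.0, 0.029, -0.0]
contact_force: [-1.9, 0.1, 1.1]
gripper_width: -0.0001
gripper_force: 0.4
```

Request:
{"api": "play_rows", "payload": {"increments": [{"dx": 0.07,"dy": 0,"dz": 0,"ax": 0,"ay": 0,"az": 0},{"dx": 0.07,"dy": 0,"dz": 0,"ax": 0,"ay": 0,"az": 0},{"dx": 0.07,"dy": 0,"dz": 0,"ax": 0,"ay": 0,"az": 0},{"dx": 0.07,"dy": 0,"dz": 0,"ax": 0,"ay": 0,"az": 0},{"dx": 0.07,"dy": 0,"dz": 0,"ax": 0,"ay": 0,"az": 0},{"dx": 0.07,"dy": 0,"dz": 0,"ax": 0,"ay": 0,"az": 0},{"dx": 0.05,"dy": 0,"dz": 0,"ax": 0,"ay": 0,"az": 0},{"dx": 0.05,"dy": 0,"dz": 0,"ax": 0,"ay": 0,"az": 0}]}}

```text
clock: 15.18
tcp_pos: [0.4556, 0.0592, 0.2009]
orientation: [0.0, 1.0, 0.029, -0.0]
contact_force: [-0.5, -0.5, -0.3]
gripper_width: -0.0
gripper_force: 0.4
```

Request:
{"api": "play_rows", "payload": {"increments": [{"dx": 0.07,"dy": 0,"dz": 0,"ax": 0,"ay": 0,"az": 0},{"dx": 0.07,"dy": 0,"dz": 0,"ax": 0,"ay": 0,"az": 0},{"dx": 0.07,"dy": 0,"dz": 0,"ax": 0,"ay": 0,"az": 0},{"dx": 0.07,"dy": 0,"dz": 0,"ax": 0,"ay": 0,"az": 0},{"dx": 0.05,"dy": 0,"dz": 0,"ax": 0,"ay": 0,"az": 0},{"dx": 0.05,"dy": 0,"dz": 0,"ax": 0,"ay": 0,"az": 0}]}}

```text
clock: 15.68
tcp_pos: [0.4652, 0.0598, 0.2009]
orientation: [0.0, 1.0, 0.029, -0.0]
contact_force: [-0.5, 0.4, -0.9]
gripper_width: -0.0001
gripper_force: 0.4
```

Request:
{"api": "play_rows", "payload": {"increments": [{"dx": 0.05,"dy": 0,"dz": 0,"ax": 0,"ay": 0,"az": 0},{"dx": 0.05,"dy": 0,"dz": 0,"ax": 0,"ay": 0,"az": 0},{"dx": 0.05,"dy": 0,"dz": 0,"ax": 0,"ay": 0,"az": 0},{"dx": 0.05,"dy": 0,"dz": 0,"ax": 0,"ay": 0,"az": 0},{"dx": 0.05,"dy": 0,"dz": 0,"ax": 0,"ay": 0,"az": 0}]}}

```text
clock: 16.1
tcp_pos: [0.4714, 0.0602, 0.2009]
orientation: [0.0, 1.0, 0.029, 0.0]
contact_force: [-0.9, -1.5, -1.3]
gripper_width: -0.0001
gripper_force: 0.4
```

Request:
{"api": "play_rows", "payload": {"increments": [{"dx": 0.05,"dy": 0,"dz": 0,"ax": 0,"ay": 0,"az": 0},{"dx": 0.05,"dy": 0,"dz": 0,"ax": 0,"ay": 0,"az": 0},{"dx": 0.05,"dy": 0,"dz": 0,"ax": 0,"ay": 0,"az": 0},{"dx": 0.05,"dy": 0,"dz": 0,"ax": 0,"ay": 0,"az": 0},{"dx": 0.05,"dy": 0,"dz": 0,"ax": 0,"ay": 0,"az": 0}]}}

```text
clock: 16.52
tcp_pos: [0.4776, 0.0605, 0.2009]
orientation: [0.0, 1.0, 0.029, -0.0]
contact_force: [-0.8, -1.3, -0.6]
gripper_width: -0.0002
gripper_force: 0.4
```

Request:
{"api": "play_rows", "payload": {"increments": [{"dx": 0.05,"dy": 0,"dz": 0,"ax": 0,"ay": 0,"az": 0},{"dx": 0.05,"dy": 0,"dz": 0,"ax": 0,"ay": 0,"az": 0},{"dx": 0.05,"dy": 0,"dz": 0,"ax": 0,"ay": 0,"az": 0},{"dx": 0.05,"dy": 0,"dz": 0,"ax": 0,"ay": 0,"az": 0},{"dx": 0.05,"dy": 0,"dz": 0,"ax": 0,"ay": 0,"az": 0}]}}

```text
clock: 16.93
tcp_pos: [0.4836, 0.0608, 0.2009]
orientation: [0.0, 1.0, 0.029, -0.0]
contact_force: [-3.5, -0.7, 2.1]
gripper_width: 0.0002
gripper_force: 1.8
```

Request:
{"api": "play_rows", "payload": {"increments": [{"dx": 0.05,"dy": 0,"dz": 0,"ax": 0,"ay": 0,"az": 0},{"dx": 0.05,"dy": 0,"dz": 0,"ax": 0,"ay": 0,"az": 0},{"dx": 0.05,"dy": 0,"dz": 0,"ax": 0,"ay": 0,"az": 0},{"dx": 0.05,"dy": 0,"dz": 0,"ax": 0,"ay": 0,"az": 0},{"dx": 0.05,"dy": 0,"dz": 0,"ax": 0,"ay": 0,"az": 0}]}}

```text
clock: 17.35
tcp_pos: [0.49, 0.0612, 0.2009]
orientation: [0.0, 1.0, 0.029, -0.0]
contact_force: [-4.7, -0.1, 3.0]
gripper_width: -0.0001
gripper_force: 2.1
```

Request:
{"api": "play_rows", "payload": {"increments": [{"dx": 0.04,"dy": 0,"dz": 0,"ax": 0,"ay": 0,"az": 0},{"dx": 0.04,"dy": 0,"dz": 0,"ax": 0,"ay": 0,"az": 0},{"dx": 0.04,"dy": 0,"dz": 0,"ax": 0,"ay": 0,"az": 0},{"dx": 0.04,"dy": 0,"dz": 0,"ax": 0,"ay": 0,"az": 0},{"dx": 0.04,"dy": 0,"dz": 0,"ax": 0,"ay": 0,"az": 0},{"dx": 0.04,"dy": 0,"dz": 0,"ax": 0,"ay": 0,"az": 0},{"dx": 0.04,"dy": 0,"dz": 0,"ax": 0,"ay": 0,"az": 0},{"dx": 0.04,"dy": 0,"dz": 0,"ax": 0,"ay": 0,"az": 0},{"dx": 0.04,"dy": 0,"dz": 0,"ax": 0,"ay": 0,"az": 0},{"dx": 0.04,"dy": 0,"dz": 0,"ax": 0,"ay": 0,"az": 0}]}}

```text
clock: 18.18
tcp_pos: [0.4998, 0.0618, 0.2009]
orientation: [0.0, 1.0, 0.029, -0.0]
contact_force: [-5.5, 0.1, 2.8]
gripper_width: 0.0002
gripper_force: 2.7
```

Request:
{"api": "play_rows", "payload": {"increments": [{"dx": 0.04,"dy": 0,"dz": 0,"ax": 0,"ay": 0,"az": 0},{"dx": 0.04,"dy": 0,"dz": 0,"ax": 0,"ay": 0,"az": 0},{"dx": 0.04,"dy": 0,"dz": 0,"ax": 0,"ay": 0,"az": 0},{"dx": 0.04,"dy": 0,"dz": 0,"ax": 0,"ay": 0,"az": 0},{"dx": 0.04,"dy": 0,"dz": 0,"ax": 0,"ay": 0,"az": 0},{"dx": 0.04,"dy": 0,"dz": 0,"ax": 0,"ay": 0,"az": 0},{"dx": 0.04,"dy": 0,"dz": 0,"ax": 0,"ay": 0,"az": 0},{"dx": 0.04,"dy": 0,"dz": 0,"ax": 0,"ay": 0,"az": 0},{"dx": 0.04,"dy": 0,"dz": 0,"ax": 0,"ay": 0,"az": 0},{"dx": 0.04,"dy": 0,"dz": 0,"ax": 0,"ay": 0,"az": 0}]}}

```text
clock: 19.02
tcp_pos: [0.5096, 0.0623, 0.2009]
orientation: [0.0, 1.0, 0.029, -0.001]
contact_force: [-5.6, -0.4, 4.5]
gripper_width: 0.0001
gripper_force: 3.1
```

Request:
{"api": "play_rows", "payload": {"increments": [{"dx": 0.02,"dy": 0,"dz": 0,"ax": 0,"ay": 0,"az": 0},{"dx": 0.02,"dy": 0,"dz": 0,"ax": 0,"ay": 0,"az": 0},{"dx": 0.02,"dy": 0,"dz": 0,"ax": 0,"ay": 0,"az": 0},{"dx": 0,"dy": 0,"dz": 0,"ax": 0,"ay": 0,"az": 0},{"dx": 0,"dy": 0,"dz": 0,"ax": 0,"ay": 0,"az": 0}]}}

```text
clock: 19.43
tcp_pos: [0.5112, 0.0624, 0.2009]
orientation: [0.0, 1.0, 0.029, -0.0]
contact_force: [-5.2, -0.5, 3.9]
gripper_width: 0.0002
gripper_force: 2.8
```

Request:
{"api": "play_rows", "payload": {"increments": [{"dx": 0.02,"dy": 0,"dz": 0,"ax": 0,"ay": 0,"az": 0},{"dx": 0.02,"dy": 0,"dz": 0,"ax": 0,"ay": 0,"az": 0},{"dx": 0.02,"dy": 0,"dz": 0,"ax": 0,"ay": 0,"az": 0},{"dx": 0.02,"dy": 0,"dz": 0,"ax": 0,"ay": 0,"az": 0},{"dx": 0.02,"dy": 0,"dz": 0,"ax": 0,"ay": 0,"az": 0},{"dx": 0.02,"dy": 0,"dz": 0,"ax": 0,"ay": 0,"az": 0},{"dx": 0.02,"dy": 0,"dz": 0,"ax": 0,"ay": 0,"az": 0},{"dx": 0.02,"dy": 0,"dz": 0,"ax": 0,"ay": 0,"az": 0},{"dx": 0,"dy": 0,"dz": 0,"ax": 0,"ay": 0,"az": 0}]}}

```text
clock: 20.18
tcp_pos: [0.515, 0.0626, 0.2009]
orientation: [0.0, 1.0, 0.029, -0.001]
contact_force: [-6.1, 0.1, 3.9]
gripper_width: 0.0
gripper_force: 3.3
```

Request:
{"api": "play_rows", "payload": {"increments": [{"dx": 0.02,"dy": 0,"dz": 0,"ax": 0,"ay": 0,"az": 0},{"dx": 0.02,"dy": 0,"dz": 0,"ax": 0,"ay": 0,"az": 0},{"dx": 0,"dy": 0,"dz": 0,"ax": 0,"ay": 0,"az": 0}]}}

```text
clock: 20.43
tcp_pos: [0.516, 0.0627, 0.2009]
orientation: [0.0, 1.0, 0.029, -0.001]
contact_force: [-6.4, -0.3, 5.0]
gripper_width: -0.0002
gripper_force: 3.4
```

Request:
{"api": "play_rows", "payload": {"increments": [{"dx": 0.02,"dy": 0,"dz": 0,"ax": 0,"ay": 0,"az": 0},{"dx": 0.02,"dy": 0,"dz": 0,"ax": 0,"ay": 0,"az": 0},{"dx": 0,"dy": 0,"dz": 0,"ax": 0,"ay": 0,"az": 0}]}}

```text
clock: 20.68
tcp_pos: [0.5167, 0.0627, 0.2008]
orientation: [0.0, 1.0, 0.029, -0.001]
contact_force: [-8.8, -0.1, 5.6]
gripper_width: 0.0002
gripper_force: 4.0
```

Request:
{"api": "play_rows", "payload": {"increments": [{"dx": 0.02,"dy": 0,"dz": 0,"ax": 0,"ay": 0,"az": 0},{"dx": 0,"dy": 0,"dz": 0,"ax": 0,"ay": 0,"az": 0}]}}

```text
clock: 20.85
tcp_pos: [0.517, 0.0627, 0.2008]
orientation: [0.0, 1.0, 0.029, -0.001]
contact_force: [-9.2, -0.8, 7.0]
gripper_width: -0.0002
gripper_force: 4.5
```

The force has risen steeply to about 9 N, so the buffer is reached and the catch is past. Backing off slowly.

Request:
{"api": "play_rows", "payload": {"increments": [{"dx": -0.04,"dy": 0,"dz": 0,"ax": 0,"ay": 0,"az": 0},{"dx": -0.06,"dy": 0,"dz": 0,"ax": 0,"ay": 0,"az": 0},{"dx": -0.06,"dy": 0,"dz": 0,"ax": 0,"ay": 0,"az": 0},{"dx": -0.06,"dy": 0,"dz": 0,"ax": 0,"ay": 0,"az": 0},{"dx": -0.06,"dy": 0,"dz": 0,"ax": 0,"ay": 0,"az": 0},{"dx": -0.06,"dy": 0,"dz": 0,"ax": 0,"ay": 0,"az": 0},{"dx": -0.06,"dy": 0,"dz": 0,"ax": 0,"ay": 0,"az": 0},{"dx": -0.06,"dy": 0,"dz": 0,"ax": 0,"ay": 0,"az": 0}]}}

```text
clock: 21.52
tcp_pos: [0.5064, 0.0622, 0.2009]
orientation: [0.0, 1.0, 0.029, 0.0]
contact_force: [-0.9, -1.3, -0.4]
gripper_width: -0.0002
gripper_force: 0.6
```

Request:
{"api": "play_rows", "payload": {"increments": [{"dx": -0.3,"dy": 0,"dz": 0,"ax": 0,"ay": 0,"az": 0},{"dx": -0.6,"dy": 0,"dz": 0,"ax": 0,"ay": 0,"az": 0},{"dx": -0.8,"dy": 0,"dz": 0,"ax": 0,"ay": 0,"az": 0},{"dx": -0.8,"dy": 0,"dz": 0,"ax": 0,"ay": 0,"az": 0},{"dx": -0.4,"dy": 0,"dz": -0.5,"ax": 0,"ay": 0,"az": 0},{"dx": 0,"dy": 0,"dz": -1,"ax": 0,"ay": 0,"az": 0},{"dx": 0,"dy": 0,"dz": -1,"ax": 0,"ay": 0,"az": 0},{"dx": 0,"dy": 0,"dz": -1,"ax": 0,"ay": 0,"az": 0},{"dx": 0,"dy": 0,"dz": -0.5,"ax": 0,"ay": 0,"az": 0},{"dx": 0,"dy": 0,"dz": 0,"ax": 0,"ay": 0,"az": 0}]}}

```text
clock: 22.35
tcp_pos: [0.4353, 0.0587, 0.3048]
orientation: [-0.002, 1.0, 0.029, 0.005]
contact_force: [0.9, 0.4, -1.2]
gripper_width: 0.0
gripper_force: 0.0
```

```bash
python3 - <<'E'
from h import *
go([.428,.0575,.205],3.2)
c=get_calibration("wrist");im=read_camera("wrist");cv2.imwrite("pics/w6.png",im[:,:,::-1])
# grip front face x if latched: TCP at press .517 -> face ~ +.011..; minus 8 mm
p=project([[.520,.063,.048],[.498,.062,.048]],c,True);print(p)
m,ce,s=blob(mask(im,(0,0,0),(179,255,45)),p[0]);print(ce,s)
bx=s[0]+s[2]/2;print(plane([(bx,s[1]+s[3])],c,.048,True))
E
```

```text
clock 22.35 tcp [0.4353 0.0587 0.3048] yaw 3.36 tilt [ 0.0092  0.0035 -1.    ] w 2.094671000257497e-05
sum shares dxyz [-0.332  0.041  3.991] az 0.0009 F [ 0.89  0.35 -1.15]
[[319.88423487 114.80111494]
 [319.30332105 150.74691636]]
[320.65068493  98.04361932] [ 291   74   60   49 2774]
[[0.51504122 0.06202321]]
```

View pics/w6.png

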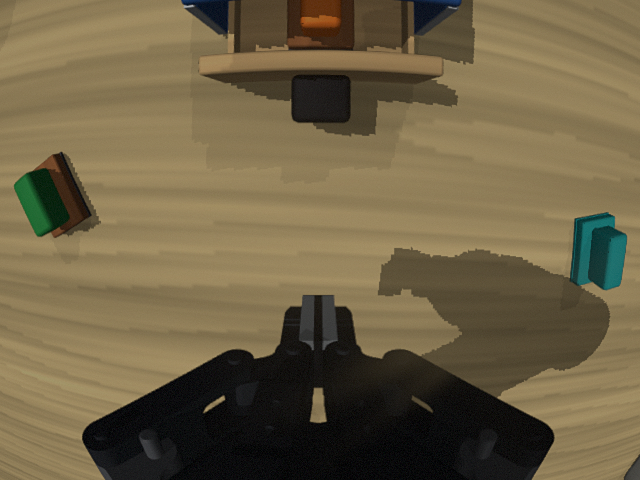

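The view shows the tray drawn in, grip at (320,98) with its face at x ≈ 0.515 (8 mm back would be about 0.520; sprung out would be about 0.49), and the block lying flat in it. I'll let a second pass and confirm it doesn't move.

Request:
{"api": "play_rows", "payload": {"increments": [{"dx": -0.5,"dy": 0,"dz": -0.5,"ax": 0,"ay": 0,"az": 0},{"dx": 0,"dy": 0,"dz": 0,"ax": 0,"ay": 0,"az": 0},{"dx": 0,"dy": 0,"dz": 0,"ax": 0,"ay": 0,"az": 0},{"dx": 0,"dy": 0,"dz": 0,"ax": 0,"ay": 0,"az": 0},{"dx": 0,"dy": 0,"dz": 0,"ax": 0,"ay": 0,"az": 0},{"dx": 0,"dy": 0,"dz": 0,"ax": 0,"ay": 0,"az": 0},{"dx": 0,"dy": 0,"dz": 0,"ax": 0,"ay": 0,"az": 0},{"dx": 0,"dy": 0,"dz": 0,"ax": 0,"ay": 0,"az": 0},{"dx": 0,"dy": 0,"dz": 0,"ax": 0,"ay": 0,"az": 0},{"dx": 0,"dy": 0,"dz": 0,"ax": 0,"ay": 0,"az": 0}]}}

```text
clock: 23.23
tcp_pos: [0.4216, 0.0573, 0.3133]
orientation: [0.0, 1.0, 0.029, -0.0]
contact_force: [0.1, 0.5, 0.1]
gripper_width: 0.0
gripper_force: 0.0
```

```bash
python3 - <<'E'
from h import *
c=get_calibration("wrist");im=read_camera("wrist")
m,ce,s=blob(mask(im,(0,0,0),(179,255,45)),project([[.530,.063,.048]],c,True)[0])
x=plane([(s[0]+s[2]/2,s[1]+s[3])],c,.048,True)[0];print(ce,s,x)
if .508<x[0]<.527: print(hand_in())
E
```

```text
[318.2434161   74.12904439] [ 290   51   58   48 2658] [0.51381345 0.06170856]
the job is handed in; nothing more can be done
None
```

I set the orange-grip sanding block flat in the tray and pressed the tray in until the latch caught, with at most about 9 N read at the wrist. A second after I let go, the wrist camera showed the tray still in its latched position, and I handed the job in at about 23 s.

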